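# Hold a trailer bracket in the marking-out fixture

## Robot

A 6-joint arm with a two-finger parallel gripper is mounted at the origin on the work surface. World frame = base frame: x ahead of the robot, y to its left, z up, the work surface at z = 0. Lengths are in m, angles in rad, forces in N, time in s.
With the tool pointing down it reaches from about 0.225 to 0.875 m from the base axis. Payload 3.4 kg.
Tool frame: the origin (TCP) lies at the very end of the fingers, on their centre line; the grasp point (between the pads) lies 19 mm behind it; z points along the fingers, y is the direction in which the jaws open and shut (so a half turn about z gives the same grasp; the last joint's range is limited). The gripper opens to 85 mm and grips with 20 to 120 N. Pads are 22 mm wide; open, the fingers measure 114 mm over their backs; the gripper's body (76 mm by 85 mm) begins 54 mm behind the grasp point. The pads swing forward as they close: fully open they stand 13 mm farther back than shut.
Start: joints at [1.112, 0.276, 1.505, -0, 1.361, -0.121], TCP at [0.191, 0.543, 0.231] pointing down, gripper open.
Joint ranges: [-2.89, 2.89], [-0.75, 2.08], [0.22, 2.7], [-1.18, 4.32], [0.11, 2.71], [-2.7, 2.7]. Speed limits (rad/s): [2.57, 2.57, 3.14, 3.14, 3.14, 3.14].

## Interface

Orientations are given as a unit quaternion [w, x, y, z].
In Python, from rig import manip gives the robot as it stands. The module is installed in compiled form; this text tells all that it offers.
- The arm moves only by the tool carry_out, never from a script. Its argument "moves" is one flat list of numbers, 5 for each row, row after row: the opening in per cent of the stroke, from 0 (shut) to 100 (fully open), then the shift along the world's x, y, z in cm, then the turn about the world's z in rad. A call has exactly 10 rows; each row shifts and turns the commanded pose from where the row before left it; what a row does not reach is not made up. A row lasts 1/10 s, in which the tool goes at most 50 mm and 8.59 degrees, less where a joint would pass 70% of its speed; a pose out of reach is approached as far as the arm can. A call is refused whole if a number of a shift passes 5 or a number of a turn 0.15, either way. A call with a gripper value outside its range is refused whole. The fingers move at their own pace and stop on an object; "squeeze" is the grip in N (left out, the last holds). Time passes only in rows, so rows that do not move let the fingers close, or fill a call up. It gives the time, the measured TCP pose, the force and the opening at its end, in the units of the state.
- manip.get_state(): the state, without advancing time (a new reading comes with each control period).
- manip.get_image(name): name is "side" or "top"; returns the picture (420x560x3 uint8, red, green, blue); there is no depth.
- manip.camera_info(name): a dict with "fov_y" (degrees; the focal length in pixels is half the picture's height over the tangent of half this angle, whatever the lens; pixels are square), "cx", "cy" (the principal point, pixels), "rvec" (rotation vector, rad) and "tvec" (3), from world to camera coordinates, as OpenCV has them. Camera axes: x right, y down, z forward; pixel columns grow to the right and rows downward; lengths in m; the calibration is good to about 2 mm. A picture is of the moment at which its call begins. camera_info takes no time and is no camera call.
- manip.sign_off(): hands the job in, once; it reports no verdict.
The state is a dict: "clock": time; "qpos": joint angles; "qd": joint speeds; "effort": joint torques, N m; "position": TCP position; "ee_rot": TCP orientation; "contact_force": force on the tool from outside, world axes, zero at the start; "moment": the same for the moment, N m; "width": finger opening in m.
Only numpy, scipy, OpenCV 4.12 (cv2) and the standard library are available. Lean on these libraries where they do the work, as an engineer would, in place of code of your own. Each camera call takes 0.05 s, during which the arm holds its last target. There are 200 camera calls.

## Task

Pick up the bare aluminium T-bracket, set it foot down on the blue bed of the marking-out fixture with the long edge of its foot along the steel fence and one end of the foot touching the yellow stop block, then with one diagonal push press it firmly against the fence and down onto the bed at the same time. Finish while still holding it pressed like that, so that it can be marked out: do not let go or ease off. Leave the red bracket and everything else on the bench where they are.

Things in the scene. Friction and masses are not known exactly. Their poses are not given: they have to be found in the camera images.
- bracket_center (a point): centre (half-way up, 27.5 mm above the underside) of the bare aluminium T-bracket, 0.28 kg or so: a flat foot flange 90 mm long (its x) by 70 mm wide (its y) and 10 mm thick, and standing on the flange's middle line a plain upright web 10 mm thick (y), 70 mm long (x), rising to 55 mm above the underside. z is up. The web is the place to grip it, from above. Turned half round it is the same
- bracket: the same aluminium T-bracket; origin at the centre of its underside, same axes
- bed: blue steel bed plate of the marking-out fixture, bolted down: 180 mm (x) by 260 mm (y), 25 mm thick; origin at the centre of its underside on the bench, its top face 25 mm above that. Bed, fence and stop are ground and oiled, slippery (friction about 0.2), and quite rigid
- fence: steel fence bar fixed along the far (+x) part of the bed, 22 mm thick (x), 260 mm long (y), rising 24 mm above the bed's top; same body as point fence_foot
- fence_foot (a point): point half-way along the foot of the fence's working face, at the level of the bed's top; its y runs along the fence, its x points into the fence (the bracket comes from -x), z up
- stop: yellow stop block fixed on the bed against the fence, 58 mm (x) by 28 mm (y), 24 mm tall; same body as point stop_foot
- stop_foot (a point): middle of the foot of the stop block's working face, which looks along -y of the fence, at the level of the bed's top; axes as fence_foot (the bracket comes from -y). It lies 30 mm in front of the fence's working face; where along the fence it is fixed varies
- red_bracket_center (a point): the other T-bracket, same shape and size as the aluminium one but painted red; to be left alone; centre of its height
- oil_bottle: white bottle with blue label and red cap, 70 mm across, 190 mm tall; bystander; origin under its centre
- spray_can: yellow can, 64 mm across, 180 mm tall; bystander; origin under its centre
- screwdriver: orange-handled screwdriver lying on the bench; bystander
- wrench: steel wrench lying on the bench; bystander
- roller: black rubber keel roller standing on end, 60 mm across, 70 mm tall; bystander; origin under its centre
- anode: grey anode block, 60 x 100 x 25 mm; bystander; origin under its centre
Mind the look-alikes: they are no part of the job. Of the things that look like the bracket, take the one that is farthest to the robot's right at the start.

How it is judged:
By the outcome, as a careful person would: the job done as asked, in the order asked, and still so for the second after the job is handed in, while the arm keeps its last pose, push and grip.
It also fails if it takes over 45 s, if anything falls off the work surface, if the arm or the gripper's body presses on something with over 40 N, if the wrist force passes 120 N, or if a joint passes its speed limit or range.

## Working session

There is one attempt and no reset: what is moved stays moved. The work goes in short steps, Python scripts to look and compute and a tool call to move; the robot and the scene stay as the last step left them, time stands still between calls to the robot, and variables do not carry over. Pictures are saved under pics/ and viewed, about 8 in all and at most 12, crops included, and the job is handed in when it is done.

Besides the shell and the picture viewer there is one more tool, called after "Emit:" as name(argument=value, ...) on one line, values as JSON. carry_out: Moves the arm, as the interface text tells. Its arguments: {"type":"object","properties":{"moves":{"type":"array","items":{"type":"number"}},"squeeze":{"type":"number"}},"required":["moves"]}

```bash
mkdir -p pics; cat > h.py <<'E'
import numpy as np, cv2
from rig import manip
def cam(n):
    c=manip.camera_info(n); f=210/np.tan(np.radians(c["fov_y"])/2)
    K=np.array([[f,0,c["cx"]],[0,f,c["cy"]],[0,0,1.]]); return K,np.array(c["rvec"],float),np.array(c["tvec"],float)
def ray(n,px,z):
    K,r,t=cam(n); R=cv2.Rodrigues(r)[0]; C=-R.T@t
    d=R.T@np.linalg.inv(K)@np.array([*px,1.]); return C+d*(z-C[2])/d[2]
def proj(n,P):
    K,r,t=cam(n); return cv2.projectPoints(np.atleast_2d(np.array(P,float)),r,t,K,None)[0][:,0]
def shot(n): return cv2.cvtColor(manip.get_image(n),cv2.COLOR_RGB2BGR)
E
python3 - <<'E'
from h import *
for n in("top","side"):
    cv2.imwrite(f"pics/{n}0.png",shot(n)); print(manip.camera_info(n))
print(manip.get_state())
E
```

```text
{'fov_y': 45.29832087490589, 'cx': 277.086484941862, 'cy': 215.64247890716763, 'rvec': array([ 2.17803081, -2.14219958,  0.17700386]), 'tvec': array([-0.04036654,  0.56461625,  1.62626655])}
{'fov_y': 44.98537429153827, 'cx': 279.35937407370403, 'cy': 206.63819361746184, 'rvec': array([ 2.39318124, -0.10899868,  0.04289978]), 'tvec': array([-0.57908968,  0.04282983,  1.37092369])}
{'clock': 0.1, 'qpos': array([ 1.11201324e+00,  2.76525154e-01,  1.50600860e+00, -3.23696625e-05,
        1.36070079e+00, -1.21007324e-01]), 'qd': array([ 1.17330110e-03, -2.69529163e-03, -1.92966903e-03,  6.50078258e-05,
        1.49517351e-03, -3.25394875e-04]), 'effort': array([ 3.23886627e-03, -4.17698979e+01, -2.46404582e+01, -7.36100537e-05,
        5.82672888e-03,  1.14568928e-05]), 'position': array([0.19035763, 0.54207433, 0.23052915]), 'ee_rot': array([-2.19502935e-04,  1.68082759e-01,  9.85772546e-01, -7.91214482e-04]), 'contact_force': array([-0.46707631, -0.33032205,  0.16325758]), 'moment': array([ 0.00613317, -0.00126928,  0.0383031 ]), 'width': 0.08551921680083786}
```

View pics/top0.png

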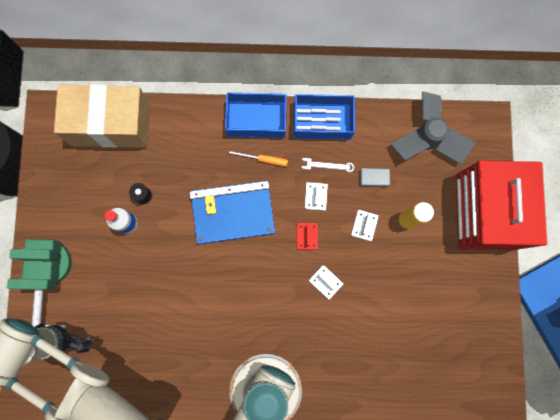

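View pics/side0.png

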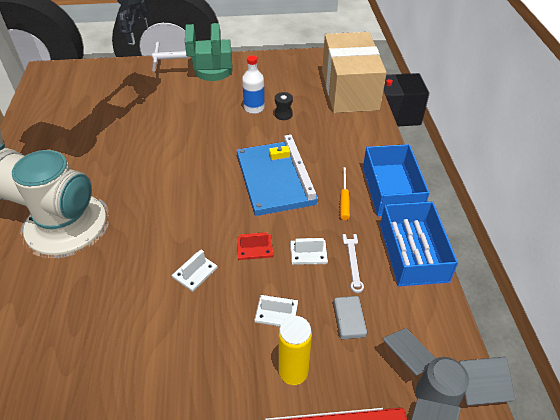

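Top picture: red bracket at (307,236); bare aluminium T-brackets at (316,196), (365,225) and (325,282). The bracket at (365,225) is farthest right (robot's right is -y, which is image right), so it fits. The fixture is at (233,212), with its stop at (211,204). I'll confirm with an enlarged crop.

```bash
python3 - <<'E'
from h import *
t=cv2.imread("pics/top0.png"); s=cv2.imread("pics/side0.png")
z=lambda a,x,y,w,h,k:cv2.resize(a[y:y+h,x:x+w],None,fx=k,fy=k,interpolation=cv2.INTER_CUBIC)
o=np.zeros((590,800,3),np.uint8)
a=z(t,180,175,100,73,4.0);o[:292,:400]=a
a=z(t,340,200,50,50,5.8);o[:290,400:690]=a
a=z(s,230,130,95,74+14-14,4.0);o[296:592,:380]=a[:294]
a=z(s,245,285,66,49,6);o[296:590,400:796]=a
cv2.imwrite("pics/crop0.png",o)
for p,zz in(((316,196),.03),((365,225),.03),((325,282),.03),((307,236),.03),((233,212),.025),((266,400),.1)): print(p,ray("top",p,zz).round(3))
for p,zz in(((276,310),.03),((295,380),0)): print(p,ray("side",p,zz).round(3))
print(proj("top",[[0,0,0]]),proj("side",[[0,0,0]]))
E
```

```text
(316, 196) [ 0.636 -0.161  0.03 ]
(365, 225) [ 0.54  -0.325  0.03 ]
(325, 282) [ 0.35  -0.192  0.03 ]
(307, 236) [ 0.5   -0.131  0.03 ]
(233, 212) [0.577 0.116 0.025]
(266, 400) [-0.008 -0.004  0.1  ]
(276, 310) [ 0.543 -0.34   0.03 ]
(295, 380) [ 0.57  -0.494  0.   ]
[[264.59439362 390.37230184]] [[ 65.12738256 222.48292283]]
```

View pics/crop0.png

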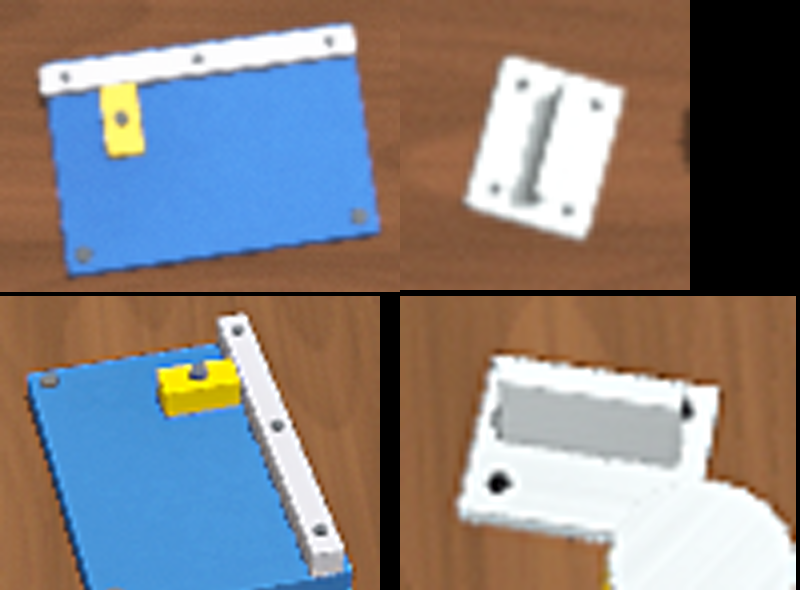

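The crop confirms (365,225) is a plain T-bracket with flange and web. The can only overlaps it in the side view. Next I fit poses to the corners.

```bash
cat > fit.py <<'E'
from h import *
from scipy.optimize import least_squares
def src(d,o,k,off): return (np.array(d,float)-off+.5)/k-.5+o
T=lambda d:src(d,(180,175),4,(0,0)); S=lambda d:src(d,(230,130),4,(0,296))
B=lambda d:src(d,(340,200),5.8,(400,0)); SB=lambda d:src(d,(245,285),6,(400,296))
def W(p,P):
    P=np.array(P,float);c,s=np.cos(p[2]),np.sin(p[2]);return np.c_[p[0]+c*P[:,0]-s*P[:,1],p[1]+s*P[:,0]+c*P[:,1],P[:,2]]
def fix(p):
    q=p[3]; h=.049
    top=W(p,[(.022,.13,h),(.022,-.13,h),(0,-.13,h),(0,.13,h),(-.058,q,h),(-.058,q+.028,h)])
    side=W(p,[(.022,.13,h),(.022,-.13,h),(0,-.13,h),(-.058,q,h),(-.058,q,.025)])
    return np.r_[proj("top",top)-T([(38,65),(352,25),(357,50),(43,95),(143,154),(108,157)]),
      proj("side",side)-S([(245,316),(343,548),(312,553),(165,397),(167,416)])]
def br(p):
    h=.01
    c=[(.045,.035,h),(.045,-.035,h),(-.045,-.035,h),(-.045,.035,h)]
    top=W(p,[(-.045,.035,h),(-.045,-.035,h),(.045,-.035,h),(.045,.035,h)])
    return top
r=least_squares(lambda p:fix(p).ravel(),[.64,.116,.1,.05]);print("fence_foot x y yaw stop_y",r.x.round(4));print(fix(r.x).round(1).tolist())
tc=[ray("top",u,.01) for u in B([(506,57),(624,88),(585,240),(467,207)])]
tc=np.array(tc);print("bracket",tc.mean(0).round(4),[np.linalg.norm(tc[i]-tc[(i+1)%4]).round(4) for i in range(4)])
d=tc[0]+tc[1]-tc[2]-tc[3];print("yaw",np.arctan2(d[1],d[0]))
sc=np.array([ray("side",u,.01) for u in SB([(494,357),(718,388),(460,515)])]);print("side corners",sc.round(4).tolist());print("top corners",tc.round(4).tolist(), "side ctr",((sc[1]+sc[2])/2).round(4))
E
python3 fit.py
```

```text
fence_foot x y yaw stop_y [0.6378 0.1273 0.1586 0.0547]
[[0.5, 0.6], [0.0, -0.0], [-0.3, 0.2], [0.0, -0.4], [0.0, -1.0], [0.3, -0.6], [-0.5, -0.8], [0.0, 0.2], [-0.0, 0.4], [-0.1, -0.9], [-0.5, 0.4]]
bracket [ 0.5428 -0.328   0.01  ] [np.float64(0.0712), np.float64(0.0926), np.float64(0.0709), np.float64(0.0915)]
yaw -0.2597793961054382
side corners [[0.5101, -0.2832, 0.01], [0.5967, -0.3055, 0.01], [0.4926, -0.3524, 0.01]]
top corners [[0.5958, -0.3053, 0.01], [0.5787, -0.3744, 0.01], [0.4893, -0.3505, 0.01], [0.5073, -0.2819, 0.01]] side ctr [ 0.5446 -0.3289  0.01  ]
```

Emit:
carry_out(moves=[100,1.7,-4.3,0,0.008,100,1.7,-4.3,0,0.008,100,1.7,-4.3,0,0.008,100,1.7,-4.3,0,0.008,100,1.7,-4.3,0,0.008,100,1.7,-4.3,0,0.008,100,1.7,-4.3,0,0.008,100,1.7,-4.3,0,0.008,100,1.7,-4.3,0,0.008,100,1.7,-4.3,0,0.008], squeeze=60)

```text
clock: 1.1
position: [0.3606, 0.1108, 0.2313]
ee_rot: [0.0, 0.128, 0.992, 0.0]
contact_force: [1.6, 1.1, 0.6]
width: 0.0851
```

Emit:
carry_out(moves=[100,1.7,-4.3,0,0,100,1.7,-4.3,0,0,100,1.7,-4.3,0,0,100,1.7,-4.3,0,0,100,1.7,-4.3,0,0,100,1.7,-4.3,0,0,100,1.7,-4.3,0,0,100,1.7,-4.3,0,0,100,1.7,-4.3,0,0,100,0,0,0,0])

```text
clock: 2.1
position: [0.5154, -0.2803, 0.2299]
ee_rot: [0.0, 0.131, 0.991, -0.001]
contact_force: [0.3, 0.6, 0.4]
width: 0.085
```

Emit:
carry_out(moves=[100,0.9,-1.6,-2,0.008,100,0.9,-1.6,-2,0,100,1,-1.6,-2,0,100,0,0,-3,0,100,0,0,-3,0,100,0,0,-2,0,100,0,0,-1,0,100,0,0,0,0,100,0,0,0,0,100,0,0,0,0])

```text
clock: 3.1
position: [0.5425, -0.323, 0.0829]
ee_rot: [0.001, 0.125, 0.992, -0.001]
contact_force: [0.6, 0.2, 0.4]
width: 0.0852
```

```bash
python3 - <<'E'
from h import *
t=shot("top");s=shot("side")
z=lambda a,x,y,w,h,k:cv2.resize(a[y:y+h,x:x+w],None,fx=k,fy=k,interpolation=cv2.INTER_CUBIC)
cv2.imwrite("pics/c1.png",np.hstack([z(t,330,190,80,100,5),z(s,230,245,80,100,5)]))
st=manip.get_state();print(st["position"],proj("side",[st["position"]]),proj("top",[st["position"]]))
E
```

```text
[ 0.54226585 -0.32292057  0.08273355] [[274.9952268  290.72932343]] [[367.56376594 222.47095904]]
```

View pics/c1.png

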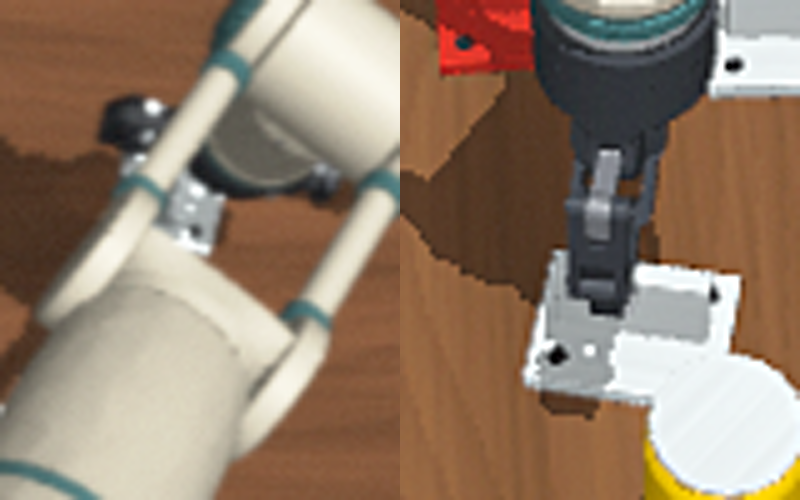

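The crop shows the open fingers straddling the web and aligned with it (web in the side view around (275,300)). Descending and gripping.

Emit:
carry_out(moves=[100,0.1,-0.5,-2,0,100,0,0,-2,0,100,0,0,-1.5,0,100,0,0,-0.9,0,100,0,0,0,0,100,0,0,0,0,0,0,0,0,0,0,0,0,0,0,0,0,0,0,0,0,0,0,0,0], squeeze=60)

```text
clock: 4.2
position: [0.5427, -0.3276, 0.0177]
ee_rot: [0.0, 0.125, 0.992, -0.0]
contact_force: [0.3, -0.0, -0.3]
width: 0.0282
```

Emit:
carry_out(moves=[0,0,0,0,0,0,0,0,0,0,0,0,0,0,0,0,0,0,0,0,0,0,0,0,0,0,0,0,0,0,0,0,0,0,0,0,0,0,0,0,0,0,0,0,0,0,0,0,0,0])

```text
clock: 5.2
position: [0.5427, -0.3274, 0.0176]
ee_rot: [0.0, 0.125, 0.992, 0.0]
contact_force: [0.5, 1.5, 5.4]
width: 0.0092
```

Emit:
carry_out(moves=[0,0,0,2,0,0,0,0,3,0,0,0,0,3.2,0,0,0.35,3.2,0,-0.083,0,0.35,3.2,0,-0.083,0,0.35,3.2,0,-0.083,0,0.35,3.2,0,-0.083,0,0.35,3.2,0,-0.083,0,0.35,3.2,0,-0.083,0,0.35,3.2,0,-0.083])

```text
clock: 6.2
position: [0.5661, -0.1024, 0.0978]
ee_rot: [-0.001, 0.405, 0.914, -0.0]
contact_force: [0.1, -0.1, -3.7]
width: 0.0092
```

Emit:
carry_out(moves=[0,0.35,3.2,0,-0.083,0,0.35,3.2,0,-0.083,0,0.35,3.2,0,-0.083,0,0.35,3.1,0,-0.083,0,0.35,3.1,0,-0.083,0,0.35,3.1,0,-0.083,0,0.35,3.1,0,-0.083,0,0,0,0,0,0,0,0,0,0,0,0,0,0,0])

```text
clock: 7.2
position: [0.5909, 0.1156, 0.0983]
ee_rot: [-0.0, 0.649, 0.761, -0.001]
contact_force: [0.2, -0.3, -3.0]
width: 0.0091
```

```bash
python3 - <<'E'
from h import *
t=shot("top");s=shot("side")
z=lambda a,x,y,w,h,k:cv2.resize(a[y:y+h,x:x+w],None,fx=k,fy=k,interpolation=cv2.INTER_CUBIC)
cv2.imwrite("pics/c2.png",np.hstack([z(t,180,170,100,120,3.9),z(s,225,110,100,120,3.9)]))
st=manip.get_state();print(st["position"],st["ee_rot"],st["contact_force"],st["width"],st["clock"])
E
```

```text
[0.59126213 0.11538583 0.09883567] [-1.58476764e-04  6.49038585e-01  7.60755302e-01 -5.10593189e-04] [-0.22344737 -0.29229911 -3.21036788] 0.00929018801708088 7.3
```

View pics/c2.png

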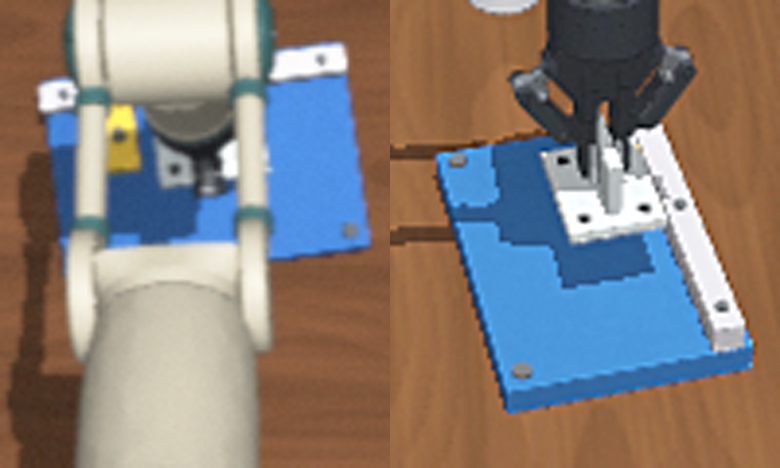

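```bash
python3 - <<'E'
from h import *
p=(.6378,.1273,.1586,.0547);c,s=np.cos(p[2]),np.sin(p[2])
def F(P): d=np.array(P)[:2]-p[:2]; return np.array([c*d[0]+s*d[1],-s*d[0]+c*d[1]]).round(4)
print("tcp",F([.5912,.1155]))
for u,z in(((573,235),.0912),((664,225),.0912),((543,150),.0912),((575,243),.0812),((664,233),.0812)):
    q=(np.array(u,float)-(390,0)+.5)/3.9-.5+(225,110); print(u,F(ray("side",q,z)))
E
```

```text
tcp [-0.0479 -0.0043]
(573, 235) [-0.0821 -0.0561]
(664, 225) [-0.0179 -0.0619]
(543, 150) [-0.0819  0.0371]
(575, 243) [-0.0803 -0.0539]
(664, 233) [-0.017  -0.0595]
```

Emit:
carry_out(moves=[0,0,0,-1,0,0,0,0,-1.5,0,0,0,0,-1.5,0,0,0,0,-0.8,0,0,0,0,-0.5,0,0,0,0,-0.1,0,0,0,0,-0.1,0,0,0,0,0,0,0,0,0,0,0,0,0,0,0,0], squeeze=100)

```text
clock: 8.3
position: [0.5919, 0.1166, 0.0448]
ee_rot: [0.0, 0.649, 0.761, 0.0]
contact_force: [0.4, 0.6, -2.5]
width: 0.0088
```

Emit:
carry_out(moves=[0,0,0,-0.1,0,0,0,0,0,0,0,0,0,-0.05,0,0,0,0,0,0,0,0,0,-0.05,0,0,0,0,0,0,0,0,0,-0.05,0,0,0,0,0,0,0,0,0,0,0,0,0,0,0,0])

```text
clock: 9.3
position: [0.5918, 0.1165, 0.0426]
ee_rot: [0.0, 0.649, 0.761, 0.0]
contact_force: [-1.7, -0.6, 5.3]
width: 0.0088
```

Emit:
carry_out(moves=[0,-0.03,0.2,0,0,0,-0.03,0.2,0,0,0,-0.03,0.2,0,0,0,-0.03,0.2,0,0,0,-0.03,0.2,0,0,0,-0.02,0.1,0,0,0,-0.02,0.1,0,0,0,0,0,0,0,0,0,0,0,0,0,0,0,0,0])

```text
clock: 10.3
position: [0.5909, 0.1286, 0.0426]
ee_rot: [0.001, 0.649, 0.761, 0.001]
contact_force: [1.5, -0.9, 5.7]
width: 0.009
```

Emit:
carry_out(moves=[0,-0.02,0.1,0,0,0,0,0,0,0,0,-0.02,0.1,0,0,0,0,0,0,0,0,-0.02,0.1,0,0,0,0,0,0,0,0,0,0.1,0,0,0,0,0,0,0,0,0,0,0,0,0,0,0,0,0])

```text
clock: 11.3
position: [0.5903, 0.1324, 0.0426]
ee_rot: [0.001, 0.649, 0.761, 0.001]
contact_force: [-0.1, -0.9, 5.2]
width: 0.0085
```

Emit:
carry_out(moves=[0,-0.02,0.1,0,0,0,0,0,0,0,0,-0.02,0.1,0,0,0,0,0,0,0,0,-0.01,0.05,0,0,0,0,0,0,0,0,-0.01,0.05,0,0,0,0,0,0,0,0,0,0,0,0,0,0,0,0,0])

```text
clock: 12.3
position: [0.59, 0.1343, 0.0427]
ee_rot: [0.002, 0.649, 0.761, 0.0]
contact_force: [1.2, -5.3, 5.2]
width: 0.0091
```

Stop contact at about 5 N. Now towards the fence.

Emit:
carry_out(moves=[0,0.2,0.03,0,0,0,0.2,0.03,0,0,0,0.2,0.03,0,0,0,0.1,0.02,0,0,0,0.1,0.02,0,0,0,0,0,0,0,0,0.1,0.02,0,0,0,0,0,0,0,0,0,0,0,0,0,0,0,0,0])

```text
clock: 13.3
position: [0.5977, 0.1356, 0.0426]
ee_rot: [0.001, 0.649, 0.761, -0.001]
contact_force: [-1.7, -5.3, 7.0]
width: 0.0092
```

Emit:
carry_out(moves=[0,0.1,0.02,0,0,0,0,0,0,0,0,0.05,0.01,0,0,0,0,0,0,0,0,0.05,0.01,0,0,0,0,0,0,0,0,0.05,0.01,0,0,0,0,0,0,0,0,0,0,0,0,0,0,0,0,0])

```text
clock: 14.3
position: [0.6001, 0.1359, 0.0427]
ee_rot: [0.001, 0.649, 0.761, -0.001]
contact_force: [-2.4, -5.3, 7.6]
width: 0.0089
```

Emit:
carry_out(moves=[0,0.05,0.01,0,0,0,0,0,0,0,0,0.05,0.01,0,0,0,0,0,0,0,0,0.05,0.01,0,0,0,0,0,0,0,0,0.05,0.01,0,0,0,0,0,0,0,0,0,0,0,0,0,0,0,0,0])

```text
clock: 15.3
position: [0.6021, 0.1363, 0.0426]
ee_rot: [0.001, 0.648, 0.761, -0.001]
contact_force: [-3.0, -5.4, 7.8]
width: 0.0086
```

Emit:
carry_out(moves=[0,0.05,0.01,0,0,0,0,0,0,0,0,0.05,0.01,0,0,0,0,0,0,0,0,0.05,0.01,0,0,0,0,0,0,0,0,0.05,0.01,0,0,0,0,0,0,0,0,0,0,0,0,0,0,0,0,0])

```text
clock: 16.3
position: [0.6027, 0.1364, 0.0427]
ee_rot: [0.0, 0.649, 0.761, -0.002]
contact_force: [-3.7, -6.8, 9.2]
width: 0.0088
```

Emit:
carry_out(moves=[0,0.1,0.01,0,0,0,0,0,0,0,0,0,0,0,0,0,0,0,0,0,0,0,0,0,0,0,0,0,0,0,0,0,0,0,0,0,0,0,0,0,0,0,0,0,0,0,0,0,0,0])

```text
clock: 17.3
position: [0.6028, 0.1364, 0.0427]
ee_rot: [-0.0, 0.649, 0.761, -0.003]
contact_force: [-6.1, -6.2, 11.5]
width: 0.0087
```

```bash
python3 - <<'E'
from h import *
t=shot("top");s=shot("side")
z=lambda a,x,y,w,h,k:cv2.resize(a[y:y+h,x:x+w],None,fx=k,fy=k,interpolation=cv2.INTER_CUBIC)
cv2.imwrite("pics/c3.png",np.hstack([z(t,185,170,70,100,5.5),z(s,250,125,70,100,5.5)]))
st=manip.get_state();print(st["position"],st["ee_rot"],st["contact_force"],st["moment"],st["width"])
E
```

```text
[0.60278904 0.13645228 0.04271549] [-4.11278120e-04  6.48565824e-01  7.61154056e-01 -2.58952588e-03] [-7.10126491 -6.42502102 11.38368933] [-0.78953853  0.93221289 -0.14677778] 0.00876672146093921
```

View pics/c3.png

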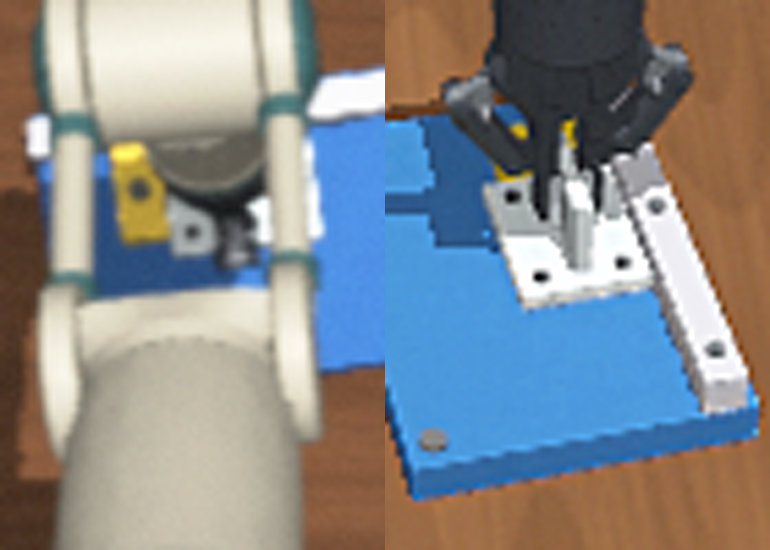

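The crop shows the foot flat, its long edge along the fence and its end at the yellow stop. Now the diagonal push.

Emit:
carry_out(moves=[0,0.05,0.01,-0.05,0,0,0.05,0.01,-0.05,0,0,0.05,0.01,-0.05,0,0,0.05,0.01,-0.05,0,0,0,0,0,0,0,0,0,0,0,0,0,0,0,0,0,0,0,0,0,0,0,0,0,0,0,0,0,0,0])

```text
clock: 18.4
position: [0.6028, 0.1364, 0.0427]
ee_rot: [-0.001, 0.648, 0.761, -0.004]
contact_force: [-13.7, -7.6, 24.6]
width: 0.0087
```

Emit:
carry_out(moves=[0,0.08,0.01,-0.04,0,0,0.08,0.01,-0.04,0,0,0.08,0.01,-0.04,0,0,0.08,0.02,-0.04,0,0,0,0,0,0,0,0,0,0,0,0,0,0,0,0,0,0,0,0,0,0,0,0,0,0,0,0,0,0,0])

```text
clock: 19.4
position: [0.6029, 0.1364, 0.0428]
ee_rot: [-0.003, 0.648, 0.761, -0.006]
contact_force: [-22.1, -10.2, 38.4]
width: 0.0089
```

```bash
python3 - <<'E'
from h import *
s=shot("side")
z=lambda a,x,y,w,h,k:cv2.resize(a[y:y+h,x:x+w],None,fx=k,fy=k,interpolation=cv2.INTER_CUBIC)
cv2.imwrite("pics/c4.png",z(s,250,125,75,75,7.5))
st=manip.get_state();print(st["position"],st["ee_rot"],st["contact_force"],st["moment"],st["width"])
E
```

```text
[0.60287961 0.13645694 0.04279882] [-0.00303957  0.64840552  0.76126522 -0.00602542] [-22.29711098 -10.06298759  38.23183467] [-1.20407332  2.98600733 -0.20740869] 0.008506543541597448
```

View pics/c4.png

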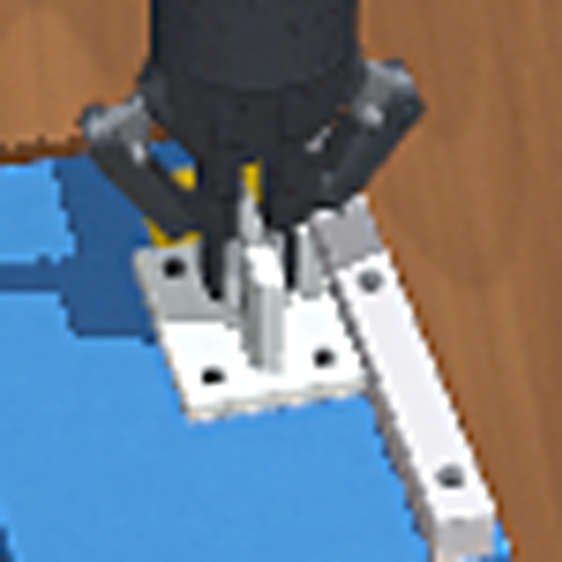

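Emit:
carry_out(moves=[0,0.01,0,-0.05,0,0,0.01,0,-0.05,0,0,0.01,0,-0.04,0,0,0,0,0,0,0,0,0,0,0,0,0,0,0,0,0,0,0,0,0,0,0,0,0,0,0,0,0,0,0,0,0,0,0,0])

```text
clock: 20.45
position: [0.6029, 0.1364, 0.0428]
ee_rot: [-0.003, 0.648, 0.761, -0.006]
contact_force: [-26.1, -10.5, 46.9]
width: 0.0091
```

```bash
python3 - <<'E'
from h import *
st=manip.get_state();print(st["position"],st["ee_rot"],st["contact_force"],st["moment"],st["width"],st["qd"].round(4))
E
```

```text
[0.60289645 0.1364325  0.04276261] [-0.00300777  0.64837384  0.7612924  -0.00601758] [-26.08219274 -10.50384189  46.89547497] [-1.22247075  3.31818283 -0.23470508] 0.009067999834909754 [ 0.001  -0.0002 -0.0023 -0.0008 -0.0006 -0.0015]
```

```bash
python3 -c "
from rig import manip
print(manip.sign_off())"
```

```text
the job is handed in; nothing more can be done
None
```

I placed the far-right aluminium T-bracket foot down on the bed, slid it against the yellow stop, then against the fence. I finished with a diagonal push and handed in at about 20 s, still gripping at 100 N and pressing.

**Last checks:**
- **Push:** about 27 N into the fence, 47 N down onto the bed and about 6 N along the fence towards the stop. Some of that last force may be friction. The arm was at rest.
- **Pictures:** the last pictures showed the foot along the fence and, from above, its end at the stop.

**Not fully settled:**
- **Tilt:** the tool leans about 0.8° towards the fence under load. The tool height rose only about 0.1 mm during the push, and the lean did not change when I added more downward push. I read that as give in the arm and grip rather than the foot lifting, but the pictures are too coarse to show a lift that small.
- **Position:** the stop touched about 6 mm farther along than I first calculated, and the fence about 2 mm farther. I went by the contact forces instead.

I did not take a final picture of the rest of the bench, but nothing was touched on the way as far as the forces showed.

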